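Refit the sprung feed roller of a laminator

TASK

Lift the slim rubber feed roller with the spring-loaded pin out of its V rest and fit it between the two cheeks of the open laminator: press its sprung pin against the tall slotted cheek until the other, plain pin clears the short cheek, lower it, and ease it back so that the plain pin goes fully home in the round cup, then let go. Do not force it against the cheeks or ram the spring to its stop, and leave everything else on the table where it is.

Things in the scene. Friction and masses are not known exactly. Their poses are not given: they have to be found in the camera images.
- roller_mid (a point): centre, on the axis, of the loose feed roller: black rubber cylinder 32 mm thick, 110 mm long, metal end rims, about 0.25 kg, level in a grey V rest (supports 12 mm wide, 42 mm either side of the middle, which is free to grip; foot 6 mm high, up to 6 mm off centre); its axis lies 36 mm above the table. y axis: along the roller to the sprung pin; z up as it lies
- roller_plain_end (a point): centre of the end face of the feed roller's rigid plain pin, a polished steel pin 9 mm thick, 14 mm long, bevelled end; 69 mm from roller_mid towards -y of the roller; axes as roller_mid
- roller_spring_end (a point): where the tip of the sprung pin stands when it is free: 87 mm from roller_mid towards +y of the roller (does not follow the pin inwards). Round-nosed polished steel pin 9 mm thick; it slides in by at most 18 mm against a damped spring: about 4 N to start it, plus 0.35 N per mm, so 10 N fully in, and then it is rigid
- laminator: laminator, cover off: cream housing 150 (x) by 250 (y) by 30 mm high, fixed; origin under its centre at table height, y along the fitted roller, z up. On it a grey carriage with two cheeks 44 mm wide in x, centred on x = 0; it does not move, but the last user set it somewhere within 14 mm either way along y. This offset d is not measured: find it by feel or see it
- seat (a point): laminator point x = 0, y = 0, 75 mm above the table, axes as the laminator. The fitted roller's axis runs through it along y, sprung pin towards +y; fully home, roller_mid is d along y from here, the plain pin against its cup's bottom and the sprung pin still pressed in 4 mm. Between the cheeks nothing stands higher than 37 mm above the table
- tall_cheek (a point): on the axis, 80 mm from seat towards +y: where the slot's end wall would be with d = 0 (really d further on). Tall cheek: top 135 mm above the table; slot 15 mm wide, open upwards and to the inside, 9 mm long before the end wall; its V foot carries the 9 mm pin at axis height. From 6.5 mm above the axis downwards the end wall steps back 3 mm into a cup
- short_cheek (a point): on the axis, 61 mm from seat towards -y: where the short cheek's inner face would be with d = 0 (really d further to +y). 16 mm thick, top 89 mm above the table. Blind round cup 13 mm wide, 8 mm deep, centre 2 mm above the axis, 3 mm chamfer, closed all round: the plain pin can enter only along y
- fat_roller: plain thick rubber roller, 40 mm thick, 100 mm long, no pins, lying in the other V rest; not to be used; leave it
- stapler: black stapler, 140 mm long, 46 mm high; leave it
- pen_cup: empty grey pen cup, 76 mm across, 95 mm high; leave it
- cleaner: white bottle, 56 mm across, 150 mm high; leave it
- driver: screwdriver, 170 mm long, lying; leave it
- tape_roll: cardboard ring, 84 mm across, 22 mm high; leave it
- note_pad: pale pad of notes, 76 mm square, 18 mm high; leave it
- thumb_nut: steel thumb nut, 32 mm across, 22 mm high; leave it
Mind the look-alikes: they are no part of the job. What is shaped like the part that bears roller_mid but orange is not meant.

How it is judged:
By the outcome, as a careful person would: the job done as asked, in the order asked, and still so for the second after the job is handed in, with the robot touching nothing.
It also fails if it takes over 46 s, if anything falls off the work surface, if the arm or the gripper's body presses on something with over 40 N, if the wrist force passes 120 N, or if a joint passes its speed limit or range.

ROBOT

A 7-joint arm with a two-finger parallel gripper is mounted at the origin on the work surface. World frame = base frame: x ahead of the robot, y to its left, z up, the work surface at z = 0. Lengths are in m, angles in rad, forces in N, time in s.
With the tool pointing down it reaches from about 0.4 to 0.85 m from the base axis. Payload 4.5 kg.
Tool frame: the origin (TCP) lies between the finger pads; the fingertips stand 11 mm ahead of it and the grasp point (between the pads) lies 8 mm behind it (r.nose_length is the distance from the TCP to the fingertips, in m); z points along the fingers, y is the line along which they close (so a half turn about z gives the same grasp; the last joint's range is limited). The gripper opens to 88 mm and grips with 3 to 60 N. Pads are 18 mm wide; open, the fingers measure 123 mm over their backs; the gripper's body (75 mm by 187 mm) begins 45 mm behind the grasp point.
Start: joints at [-1.204, 0.689, -0.195, 1.565, 0.157, 0.902, -0.215], TCP at [0.204, 0.591, 0.25] pointing down, gripper open.
Joint ranges: [-3.01, 3.01], [-0.46, 2.08], [-1.47, 1.51], [0.13, 2.56], [-1, 4.14], [0.04, 2.09], [-2.66, 2.66]. Speed limits (rad/s): [2.57, 2.57, 3.14, 3.14, 3.14, 3.14, 3.14].

INTERFACE

Orientations are given as a unit quaternion [x, y, z, w].
In Python, from plant import get_state, snapshot, camera_model, r gives the robot as it stands.
- The arm moves only by the shell command python3 -m inch 'ROWS' [FORCE]. ROWS is text: rows parted by semicolons, each of 7 numbers parted by spaces: the opening, from -1 (shut) to 1 (fully open), then the shift along the tool's x, y, z in m, then the turn, a rotation vector about the tool's x, y, z in rad. A call has 1 to 20 rows; each row shifts and turns the commanded pose from where the row before left it, along the tool's axes as they then stand; what a row does not reach is not made up. A row lasts 1/12 s, in which the tool goes at most 41.7 mm and 7.16 degrees, less where a joint would pass 70% of its speed; a pose out of reach is approached as far as the arm can. A call is refused whole if a number of a shift passes 0.0417 or a number of a turn 0.125, either way. A call with a gripper value outside its range is refused whole. The fingers move at their own pace and stop on an object; FORCE is the grip in N (left out, the last holds). Time passes only in rows, so rows that do not move let the fingers close. It gives the time, the measured TCP pose, the force, the opening and the grip force at its end, in the units of the state.
- get_state(): the state, without advancing time (a new reading comes with each control period).
- snapshot(name): name is "side" or "top" or "wrist"; returns (picture, depth): 420x560x3 uint8, red, green, blue; 420x560 float32, m along the optical axis (not along the pixel's ray), 0 where there is no reading.
- camera_model(name): a dict with "intrinsics" (3x3 intrinsics, pixels), "view" (4x4, takes a point from world to camera coordinates). Camera axes: x right, y down, z forward; pixel columns grow to the right and rows downward; lengths in m; the calibration is good to about 2 mm. A picture is of the moment at which its call begins: read the wrist's pose just before it. camera_model takes no time and is no camera call; for the wrist camera it gives the pose at the moment of the call.
- r.finish_job(): hands the job in; it is judged then, once.
The state is a dict: "clock": time; "q": joint angles; "qd": joint speeds; "joint_torque": joint torques, N m; "tool_pos": TCP position; "eef_rot": TCP orientation; "contact_force": force on the tool from outside, world axes, zero at the start; "moment": the same for the moment, N m; "opening": opening from 0.0 (shut) to 1.0 (fully open); "finger_force": force on a finger pad.
Only numpy, scipy, OpenCV 4.12 (cv2) and the standard library are available. Lean on these libraries where they do the work, as an engineer would, in place of code of your own. Each camera call takes 0.05 s, during which the arm holds its last target. There are 200 camera calls.

## Working session

There is one attempt and no reset: what is moved stays moved. The work goes in short steps, Python scripts to look and compute and a shell command to move; the robot and the scene stay as the last step left them, time stands still between calls to the robot, and variables do not carry over. Pictures are saved under pics/ and viewed, at most 10 in all, crops included, and the job is handed in when it is done.

```bash
ls; mkdir -p pics
python3 - <<'E'
from plant import *
import cv2,numpy as np
np.set_printoptions(precision=4,suppress=True)
s=get_state();print({k:s[k] for k in('clock','tool_pos','eef_rot','contact_force','opening')})
for n in('top','side'):
    p,d=snapshot(n);cv2.imwrite(f'pics/{n}0.png',p[:,:,::-1]);np.savez(f'pics/{n}0.npz',p=p,d=d,**{k:np.array(v) for k,v in camera_model(n).items()})
    m=camera_model(n);print(m['intrinsics'],m['view'])
E
```

```text
pics
{'clock': 0.0, 'tool_pos': array([0.204 , 0.5901, 0.2489]), 'eef_rot': array([ 0.1656,  0.9862, -0.0009, -0.0001]), 'contact_force': array([-0.7534, -0.008 , -1.0494]), 'opening': 1.00123512066072}
[[520.3616   0.     278.0838]
 [  0.     520.3616 200.3659]
 [  0.       0.       1.    ]] [[ 0.0448 -0.999   0.0035 -0.0417]
 [-0.9785 -0.0445 -0.2014  0.51  ]
 [ 0.2014  0.0056 -0.9795  1.2869]
 [ 0.      0.      0.      1.    ]]
[[432.8918   0.     277.247 ]
 [  0.     432.8918 207.5512]
 [  0.       0.       1.    ]] [[ 0.923  -0.3845  0.0179 -0.4741]
 [-0.2001 -0.5192 -0.8309  0.1557]
 [ 0.3288  0.7633 -0.5561  1.0277]
 [ 0.      0.      0.      1.    ]]
```

View pics/top0.png

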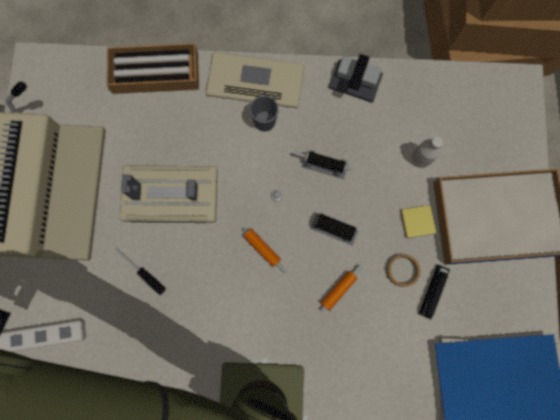

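View pics/side0.png

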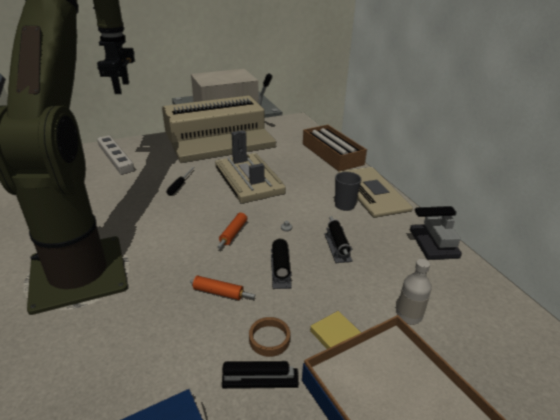

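The top view shows the slim roller at about (322,162), with its sprung pin to the left at (292,155). The laminator is at about (168,193), with the tall cheek on the left at (128,185). Both face +y. Next I'll measure with depth.

```bash
cat > h.py <<'E'
import numpy as np,cv2
np.set_printoptions(precision=4,suppress=True)
def cloud(d,K,V):
    v,u=np.indices(d.shape);c=np.stack([(u-K[0,2])/K[0,0]*d,(v-K[1,2])/K[1,1]*d,d],-1)
    w=(c-V[:3,3])@V[:3,:3]; w[d==0]=np.nan; return w
def ray(px,K,V,z):
    R=V[:3,:3];o=-R.T@V[:3,3];g=R.T@np.linalg.solve(K,[px[0],px[1],1.]);return o+g*(z-o[2])/g[2]
def rect(P):
    (c,s,a)=cv2.minAreaRect((P[:,:2]*1000).astype(np.float32));return np.array(c),np.array(s),a
E
python3 - <<'E'
from h import *
f=np.load('pics/top0.npz');p,K,V=f['p'],f['intrinsics'],f['view'];w=cloud(f['d'],K,V)
def sel(u0,u1,v0,v1,z0,z1):
    q=w[v0:v1,u0:u1].reshape(-1,3);return q[(q[:,2]>z0)&(q[:,2]<z1)]
print('table z',np.nanmedian(w[250:300,180:220,2]))
q=sel(285,352,142,182,.025,.07);print('roller',len(q),rect(q),q.max(0),q.min(0),np.median(q,0))
q=sel(285,352,142,182,.040,.07);print('rollertop',len(q),rect(q))
q=sel(112,225,160,228,.02,.15);print('lam',rect(q),np.median(q,0))
q=sel(112,150,160,228,.08,.15);print('tall',len(q),rect(q),q.max(0))
q=sel(170,210,160,228,.06,.15);print('short',len(q),rect(q),q.max(0))
cv2.imwrite('pics/c1.png',np.hstack([cv2.resize(p[140:190,280:360],None,fx=5,fy=5,interpolation=2),cv2.resize(p[160:228,112:220],(400,250),interpolation=2)])[:,:,::-1])
E
```

```text
table z 0.001109317173205991
roller 609 (array([ 625.9511, -131.394 ]), array([155.2893,  45.1017]), 76.5186767578125) [ 0.6563 -0.0574  0.0593] [ 0.5916 -0.2069  0.0251] [ 0.6212 -0.1365  0.0486]
rollertop 510 (array([ 625.7386, -131.2278]), array([153.1239,  32.1642]), 75.42578887939453)
lam (array([522.1989, 269.6663]), array([153.0567, 250.9951]), 1.6573978662490845) [0.5155 0.2677 0.0334]
tall 293 (array([520.906 , 350.9304]), array([45.6857, 24.19  ]), 1.7479443550109863) [0.544  0.3635 0.142 ]
short 157 (array([526.0678, 200.4025]), array([45.0657, 16.7292]), 2.0825154781341553) [0.5483 0.2086 0.0981]
```

View pics/c1.png

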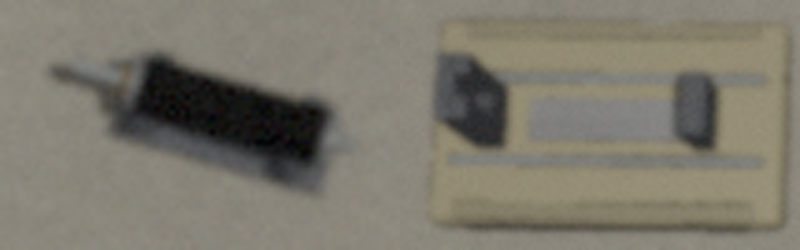

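The crop confirms the layout: the sprung pin is at the upper left of the roller, and the tall cheek is on the left of the laminator. All measured sizes match the given ones: roller 155x32, housing 153x251, cheeks about 45 wide. Now moving above the roller.

```bash
python3 -m inch '1 -.0227 -.01975 0 0 0 0;1 -.0227 -.01975 0 0 0 0;1 -.0227 -.01975 0 0 0 0;1 -.0227 -.01975 0 0 0 0;1 -.0227 -.01975 0 0 0 0;1 -.0227 -.01975 0 0 0 0;1 -.0227 -.01975 0 0 0 0;1 -.0227 -.01975 0 0 0 0;1 -.0227 -.01975 0 0 0 0;1 -.0227 -.01975 0 0 0 0;1 -.0227 -.01975 0 0 0 0;1 -.0227 -.01975 0 0 0 0;1 -.0227 -.01975 0 0 0 0;1 -.0227 -.01975 0 0 0 0;1 -.0227 -.01975 0 0 0 0;1 -.0227 -.01975 0 0 0 0;1 -.0227 -.01975 0 0 0 0;1 -.0227 -.01975 0 0 0 0;1 -.0227 -.01975 0 0 0 0;1 -.0227 -.01975 0 0 0 0'
python3 -m inch '1 -.0227 -.01975 0 0 0 0;1 -.0227 -.01975 0 0 0 0;1 -.0227 -.01975 0 0 0 0;1 -.0227 -.01975 0 0 0 0;1 -.0227 -.01975 0 0 0 0;1 -.0227 -.01975 0 0 0 0;1 -.0227 -.01975 0 0 0 0;1 -.0227 -.01975 0 0 0 0;1 0 0 0 0 0 .1233;1 0 0 0 0 0 .1233;1 0 0 0 0 0 .1233;1 0 0 0 0 0 .1233;1 0 0 0 0 0 .1233;1 0 0 0 0 0 .1233;1 0 0 0 0 0 .1233;1 0 0 0 0 0 .1233;1 0 0 0 0 0 .1233;1 0 0 0 0 0 .1233;1 0 0 0 0 0 .1233;1 0 0 0 0 0 .1233'
python3 - <<'E'
from plant import *
from h import *
s=get_state();m=camera_model('wrist');p,d=snapshot('wrist');cv2.imwrite('pics/w1.png',p[:,:,::-1])
np.savez('pics/w1.npz',p=p,d=d,**{k:np.array(v) for k,v in m.items()})
print(s['tool_pos'],s['eef_rot'],s['q'],s['clock'])
w=cloud(d,m['intrinsics'],m['view']);q=w.reshape(-1,3)
q=q[(q[:,2]>.040)&(q[:,2]<.07)&(np.hypot(q[:,0]-.624,q[:,1]+.135)<.1)];print(len(q),rect(q) if len(q) else 0)
E
```

```text
clock: 1.77
tool_pos: [0.5046, 0.0676, 0.2495]
eef_rot: [0.166, 0.986, -0.0, -0.0]
contact_force: [0.2, -0.4, -0.4]
opening: 1.002
finger_force: 0.0
clock: 3.43
tool_pos: [0.6239, -0.1393, 0.2492]
eef_rot: [0.789, 0.614, -0.0, -0.0]
contact_force: [-0.0, 0.7, -0.5]
opening: 0.999
finger_force: 0.0
[ 0.6239 -0.1393  0.2492] [ 0.789   0.6144 -0.0003 -0.0005] [ 0.0695  0.7117  0.1458  1.5293 -0.1208  0.9104  0.0071] 3.4333
3058 (array([ 626.6342, -133.0777]), array([153.8557,  32.0133]), 75.21774291992188)
```

View pics/w1.png

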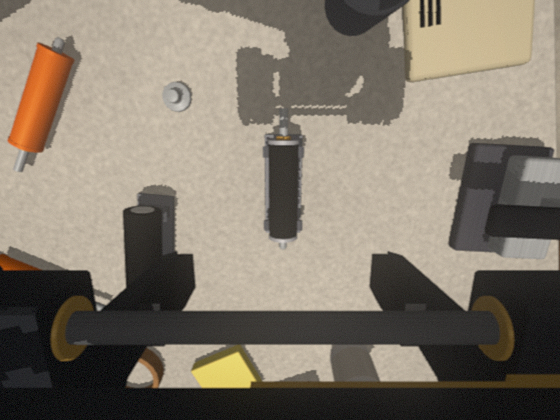

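The wrist view shows the slim roller upright in the image: sprung tip about (283,118), plain pin tip about (283,245), rims at rows 137 and 240.

Run:
```python
from h import *
f=np.load('pics/w1.npz');w=cloud(f['d'],f['intrinsics'],f['view'])
q=w.reshape(-1,3);q=q[(np.hypot(q[:,0]-.624,q[:,1]+.135)<.11)]
b=q[(q[:,2]>.044)&(q[:,2]<.07)];print('body',len(b),rect(b),b[:,2].max())
a=np.deg2rad(75.2);e=np.array([np.cos(a),np.sin(a)]);n=np.array([e[1],-e[0]])
q=q[(q[:,2]>.032)&(q[:,2]<.07)];t=(q[:,:2]-[.624,-.140])@e;c=(q[:,:2]-[.624,-.140])@n
for lo in np.arange(-.09,.1,.01):
    k=(t>lo)&(t<=lo+.01)&(abs(c)<.03)
    if k.sum(): print(round(lo,3),k.sum(),np.percentile(c[k],[2,98]),np.percentile(q[k,2],98))
print([ray(p,f['intrinsics'],f['view'],.036) for p in ((283,246),)])
```

```text
body 2604 (array([ 623.9374, -141.0964]), array([113.3863,  29.3999]), 75.8189697265625) 0.05436928129238727
-0.08 3 [-0.0001  0.0021] 0.03917577642225994
-0.07 40 [-0.0025  0.0044] 0.04180597732233468
-0.06 194 [-0.0152  0.0169] 0.053728527070061226
-0.05 291 [-0.0201  0.0214] 0.05303365553000533
-0.04 243 [-0.014   0.0168] 0.0529332666443174
-0.03 254 [-0.0154  0.016 ] 0.05296185207643909
-0.02 260 [-0.0154  0.0159] 0.05303740035031628
-0.01 257 [-0.0153  0.0156] 0.05340976841734362
-0.0 274 [-0.0153  0.0153] 0.05333396870013671
0.01 264 [-0.0153  0.015 ] 0.0532556842329184
0.02 291 [-0.0153  0.016 ] 0.05321631493516742
0.03 334 [-0.0198  0.0203] 0.05305353332523399
0.04 327 [-0.0199  0.0201] 0.053404914672185944
0.05 185 [-0.0151  0.0141] 0.053578707735263166
0.06 80 [-0.0038  0.0036] 0.042143139252428616
0.07 79 [-0.0039  0.0034] 0.04176042912838465
0.08 40 [-0.004   0.0032] 0.04232248594881282
[array([ 0.6074, -0.2066,  0.036 ])]
```

```bash
python3 -m inch '1 -.001 0 .0200 0 0 0;1 0 0 .02 0 0 0;1 0 0 .02 0 0 0;1 0 0 .02 0 0 0;1 0 0 .02 0 0 0;1 0 0 .02 0 0 0;1 0 0 .02 0 0 0;1 0 0 .02 0 0 0;1 0 0 .02 0 0 0;1 0 0 .02 0 0 0;1 0 0 .01 0 0 0;1 0 0 .01 0 0 0;1 0 0 0 0 0 0;-1 0 0 0 0 0 0;-1 0 0 0 0 0 0;-1 0 0 0 0 0 0;-1 0 0 0 0 0 0;-1 0 0 0 0 0 0;-1 0 0 0 0 0 0;-1 0 0 0 0 0 0' 45
python3 -m inch '-1 0 0 0 0 0 0;-1 0 0 0 0 0 0;-1 0 0 0 0 0 0;-1 0 0 0 0 0 0'
```

```text
clock: 5.15
tool_pos: [0.6241, -0.1405, 0.03]
eef_rot: [0.787, 0.617, 0.0, 0.0]
contact_force: [0.2, 0.8, -0.4]
opening: 0.493
finger_force: 0.0
clock: 5.48
tool_pos: [0.6243, -0.1406, 0.0297]
eef_rot: [0.787, 0.617, 0.0, 0.0]
contact_force: [0.9, 0.7, -0.2]
opening: 0.345
finger_force: 45.0
```

```bash
python3 -m inch '-1 0 0 -.01 0 0 0;-1 0 0 -.02 0 0 0;-1 0 0 -.03 0 0 0;-1 0 0 -.03 0 0 0;-1 0 0 -.03 0 0 0;-1 0 0 -.03 0 0 0;-1 0 0 -.02 0 0 0;-1 0 0 0 0 0 0' 50
python3 -m inch '-1 .0127 -.0068 0 0 0 0;-1 .0253 -.0136 0 0 0 0;-1 .0253 -.0136 0 0 0 0;-1 .0253 -.0136 0 0 0 0;-1 .0253 -.0136 0 0 0 0;-1 .0253 -.0136 0 0 0 0;-1 .0253 -.0136 0 0 0 0;-1 .0253 -.0136 0 0 0 0;-1 .0253 -.0136 0 0 0 0;-1 .0253 -.0136 0 0 0 0;-1 .0253 -.0136 0 0 0 0;-1 .0253 -.0136 0 0 0 0;-1 .0253 -.0136 0 0 0 0;-1 .0253 -.0136 0 0 0 0;-1 .0127 -.0068 0 0 0 0;-1 0 0 0 0 0 -.0913;-1 0 0 0 0 0 -.0913;-1 0 0 0 0 0 -.0913;-1 0 0 0 0 0 0'
python3 - <<'E'
from plant import *
from h import *
s=get_state();print(s['tool_pos'],s['eef_rot'],s['clock'],s['contact_force'],s['moment'])
for n in ('wrist','top','side'):
    m=camera_model(n);p,d=snapshot(n);cv2.imwrite(f'pics/{n}2.png',p[:,:,::-1])
    np.savez(f'pics/{n}2.npz',p=p,d=d,**{k:np.array(v) for k,v in m.items()})
E
```

```text
clock: 6.15
tool_pos: [0.6263, -0.1413, 0.2049]
eef_rot: [0.787, 0.617, 0.003, 0.003]
contact_force: [0.5, -0.2, -1.3]
opening: 0.345
finger_force: 50.0
clock: 7.73
tool_pos: [0.5212, 0.2493, 0.1976]
eef_rot: [0.694, 0.72, -0.002, -0.001]
contact_force: [0.5, 0.3, -1.9]
opening: 0.347
finger_force: 50.0
[0.5212 0.2493 0.1976] [ 0.6943  0.7197 -0.0023 -0.0013] 7.7333 [ 0.4578  0.3084 -1.9258] [-0.03    0.0766 -0.0435]
```

View pics/wrist2.png

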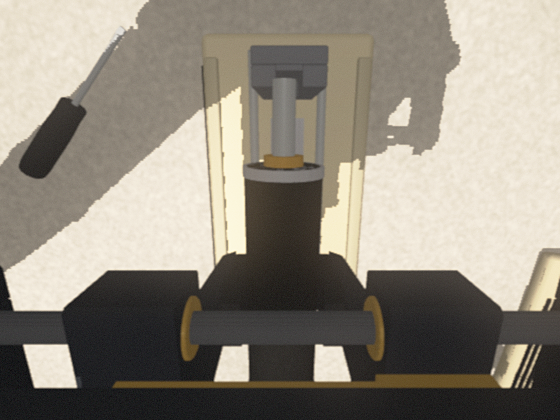

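The held sprung pin is at columns 274–298 with its tip at row 78. The tall cheek's top spans columns 250–328, rows 46–66, with the slot behind the pin. Now comparing pin, cheek and housing directly in this view.

Run:
```python
from h import *
f=np.load('pics/wrist2.npz');w=cloud(f['d'],f['intrinsics'],f['view'])
def rep(n,q,pc=(2,50,98)):
    print(n,len(q),*[np.percentile(q[:,i],pc)*1000 for i in range(3)])
# pin rows
for v in (84,100,120,140): 
    r=w[v-2:v+3,265:308].reshape(-1,3);r=r[(r[:,2]>.18)];rep('pin%d'%v,r)
for v in (200,215,230):
    r=w[v-2:v+3,235:330].reshape(-1,3);r=r[(r[:,2]>.18)];rep('body%d'%v,r)
r=w[70:90,265:308].reshape(-1,3);r=r[r[:,2]>.18];print('tip ymax',r[:,1].max())
r=w[40:110,240:335].reshape(-1,3);r=r[(r[:,2]>.125)&(r[:,2]<.15)];rep('cheektop',r);print(rect(r))
for v in (55,62,66,70,76,84,92):
    r=w[v,240:340];k=(r[:,2]>.06)&(r[:,2]<.15);print(v,np.nonzero(k)[0][[0,-1]]+240 if k.any() else '', [f'{a*1000:.0f},{b*1000:.0f},{c*1000:.0f}' for a,b,c in r[::5]])
q=w.reshape(-1,3);h=q[(q[:,2]>.02)&(q[:,2]<.045)&(abs(q[:,0]-.522)<.085)&(q[:,1]>.2)];rep('house',h);print(rect(h))
f=np.load('pics/top2.npz');w=cloud(f['d'],f['intrinsics'],f['view']);q=w.reshape(-1,3)
q=q[(abs(q[:,0]-.522)<.03)&(q[:,1]>.18)&(q[:,1]<.216)&(q[:,2]>.075)&(q[:,2]<.11)];rep('short(top)',q)
```

```text
pin84 120 [514.1395 518.4234 522.6848] [331.3714 332.185  333.0734] [204.8072 207.977  209.5501]
pin100 115 [514.3055 518.4541 522.5762] [325.8807 326.6686 327.5261] [205.323  207.9517 209.3209]
pin120 115 [514.5226 518.725  522.9129] [318.758  319.5998 320.4419] [205.2868 207.9929 209.4568]
pin140 113 [514.7464 519.0048 523.2783] [311.3582 312.3341 313.1083] [205.1407 207.863  209.9063]
body200 385 [504.8159 519.442  534.0445] [288.4211 291.019  292.4421] [207.477  218.0787 220.6208]
body215 381 [504.8011 519.6533 534.7617] [281.8055 285.2463 286.6988] [205.5119 218.0319 220.8227]
body230 374 [505.4202 519.876  534.6363] [275.868 279.43  281.111] [207.2531 218.1821 220.8459]
tip ymax 0.3343495547905942
cheektop 2852 [499.4522 521.026  541.6641] [338.6155 350.7471 359.7948] [129.5553 135.4972 136.957 ]
(array([520.5399, 349.2973]), array([43.9796, 21.9059]), 2.1614418029785156)
55 [251 328] ['479,373,30', '483,373,30', '488,372,37', '501,354,137', '504,355,136', '507,354,137', '509,355,135', 'nan,nan,nan', '515,355,137', '518,355,137', '521,355,136', '524,355,135', '526,356,135', '52
[... 1524 characters left out ...]
', '528,343,107', '530,340,135', '533,341,135', '536,341,136', '539,341,136', '541,341,136', '558,353,30', '562,353,31']
92 [257 320] ['479,343,31', '483,343,31', '488,343,37', '493,343,38', '502,338,104', '505,338,104', '509,338,103', '515,329,207', '517,329,209', '519,329,209', '521,330,208', '522,330,206', '529,339,100', '532,339,103', '536,339,103', '539,339,103', '542,339,101', '553,345,37', '559,346,30', '563,346,31']
house 21998 [448.9522 532.4444 593.1939] [206.5862 315.5828 389.4576] [26.5732 30.9601 37.3735]
(array([521.6723, 294.6808]), array([152.5503, 194.4523]), 2.053478479385376)
short(top) 136 [504.0657 522.7119 546.23  ] [191.98   199.2614 208.5383] [75.6028 89.4404 94.6378]
```

View pics/side2.png

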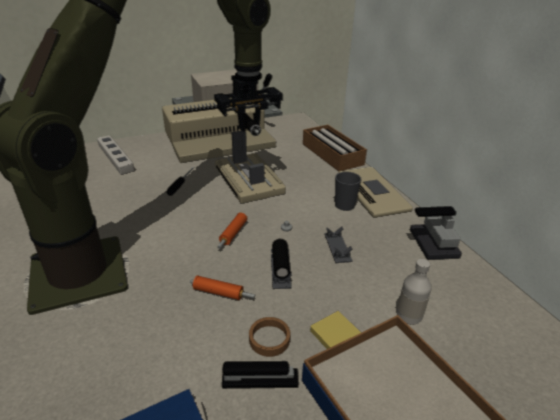

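The side view agrees: the roller is held level above the laminator and the rest is empty. The pin is about 3.4 mm off in x and 13 mm short of the end wall. I'll lower it to an axis height of about 112 mm, so the body stays above the short cheek, and then feel for contact.

```bash
python3 -m inch '-1 0 .0034 0 0 0 0;-1 0 0 .01 0 0 0;-1 0 0 .02 0 0 0;-1 0 0 .02 0 0 0;-1 0 0 .02 0 0 0;-1 0 0 .015 0 0 0;-1 0 0 .007 0 0 0;-1 0 0 0 0 0 0;-1 0 0 0 0 0 0'
python3 -m inch '-1 .003 0 0 0 0 0;-1 .003 0 0 0 0 0;-1 .002 0 0 0 0 0;-1 0 0 0 0 0 0'
python3 - <<'E'
from plant import *
from h import *
s=get_state();print(s['tool_pos'],s['eef_rot'],s['contact_force'])
m=camera_model('wrist');p,d=snapshot('wrist');w=cloud(d,m['intrinsics'],m['view'])
cv2.imwrite('pics/w3.png',p[:200,180:400,::-1].repeat(3,0).repeat(3,1))
E
```

```text
clock: 8.63
tool_pos: [0.5274, 0.2491, 0.1075]
eef_rot: [0.696, 0.718, -0.0, 0.0]
contact_force: [0.5, -0.1, -2.0]
opening: 0.342
finger_force: 50.0
clock: 8.97
tool_pos: [0.5277, 0.2562, 0.1083]
eef_rot: [0.696, 0.718, 0.0, 0.001]
contact_force: [1.2, -4.6, -2.0]
opening: 0.347
finger_force: 50.0
[0.5277 0.2562 0.1083] [0.6959 0.7181 0.     0.0009] [ 1.1657 -4.5613 -2.0174]
```

View pics/w3.png

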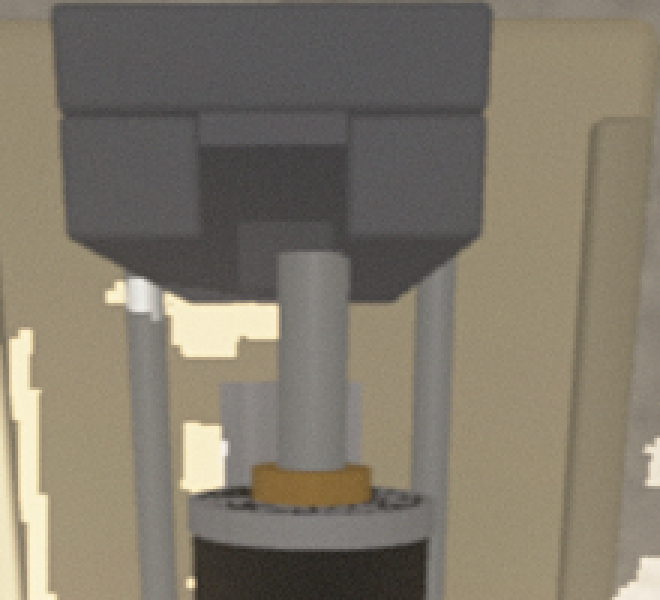

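The picture shows the pin (crop column 313) about 4 mm to the right of the slot centre (crop column 274), and a force of −4.6 N. It is touching the cheek face beside the slot. I'll back off, recentre and look again.

```bash
python3 -m inch '-1 -.004 0 0 0 0 0;-1 -.004 0 0 0 0 0;-1 0 -.002 0 0 0 0;-1 0 -.0022 0 0 0 0;-1 0 0 0 0 0 0;-1 0 0 0 0 0 0;-1 0 0 0 0 0 0'
python3 - <<'E'
from plant import *
from h import *
s=get_state();print(s['tool_pos'],s['eef_rot'],s['contact_force'])
m=camera_model('wrist');p,d=snapshot('wrist');w=cloud(d,m['intrinsics'],m['view'])
cv2.imwrite('pics/w4.png',p[:200,180:400,::-1].repeat(3,0).repeat(3,1))
np.savez('pics/w4.npz',p=p,d=d,**{k:np.array(v) for k,v in m.items()})
for v in range(90,160,10):
    r=w[v,255:315];r=r[(r[:,2]>.104)&(r[:,2]<.125)];print(v,len(r),np.nanmean(r,0)*1000,np.ptp(r[:,0])*1000) if len(r) else 0
for v in range(175,200,8):
    r=w[v,230:335];r=r[(r[:,2]>.104)&(r[:,2]<.14)];print(v,len(r),np.nanmean(r,0)*1000,np.ptp(r[:,0])*1000) if len(r) else 0
q=w[:100].reshape(-1,3);c=q[(q[:,2]>.127)&(q[:,2]<.145)&(abs(q[:,0]-.522)<.035)];print('top',rect(c),len(c))
for v in range(40,80,6): print(v,[f'{a*1000:.0f},{b*1000:.0f},{c*1000:.0f}' for a,b,c in w[v,236:312:4]])
E
```

```text
clock: 9.6
tool_pos: [0.523, 0.2496, 0.1077]
eef_rot: [0.695, 0.719, 0.0, -0.0]
contact_force: [-0.1, 0.2, -1.6]
opening: 0.344
finger_force: 50.0
[0.523  0.2496 0.1077] [ 0.6953  0.7187  0.0003 -0.0002] [-0.0976  0.1891 -1.6381]
90 24 [520.4843 330.3962 118.0382] 8.608840875334757
100 23 [520.4171 326.9274 118.0709] 8.22862999646734
110 23 [520.5494 323.4092 118.1371] 8.337724997399153
120 23 [520.6736 319.838  118.0167] 8.384446139815038
130 23 [520.8079 316.2012 117.9212] 8.56011459082806
140 23 [520.9329 312.5034 117.9474] 8.608741748670212
150 22 [520.8762 308.7371 117.9576] 8.240257961984355
175 82 [521.1272 300.6114 127.9042] 31.619611877344745
183 77 [521.1349 297.5852 127.4253] 30.624443214646636
191 78 [521.3529 294.5937 127.3951] 31.30079985636003
199 77 [521.2463 291.5609 127.4224] 30.734293952159874
top (array([520.713, 346.017]), array([44.1044, 16.113 ]), 1.519999384880066) 7498
40 ['505,342,136', '507,342,137', '508,343,135', '509,343,135', '510,342,136', '511,343,135', '513,343,136', '513,345,127', '514,347,116', '515,347,117', '517,347,116', '518,347,116', '520,348,
[... 1070 characters left out ...]
3,342,98', '514,346,76', '516,346,73', '518,347,71', '520,347,70', '522,347,70', '524,347,73', '526,346,75', '528,346,76', '528,343,98', '529,339,118']
70 ['502,338,110', '503,338,109', '505,338,109', '506,338,110', '508,338,109', '509,338,109', '511,338,109', '512,338,110', '513,340,97', '514,343,75', '516,343,74', '518,344,70', '520,344,70', '522,344,70', '524,344,72', '526,344,74', '528,343,77', '528,340,98', '529,339,109']
76 ['492,345,38', '501,338,93', '503,338,93', '505,338,94', '506,338,93', '508,338,94', '510,338,93', '511,338,93', '513,339,90', '514,340,76', '516,341,74', '518,341,72', '520,341,70', '522,341,71', '524,341,71', '526,341,74', '528,341,76', '529,339,91', '531,339,91']
```

View pics/w4.png

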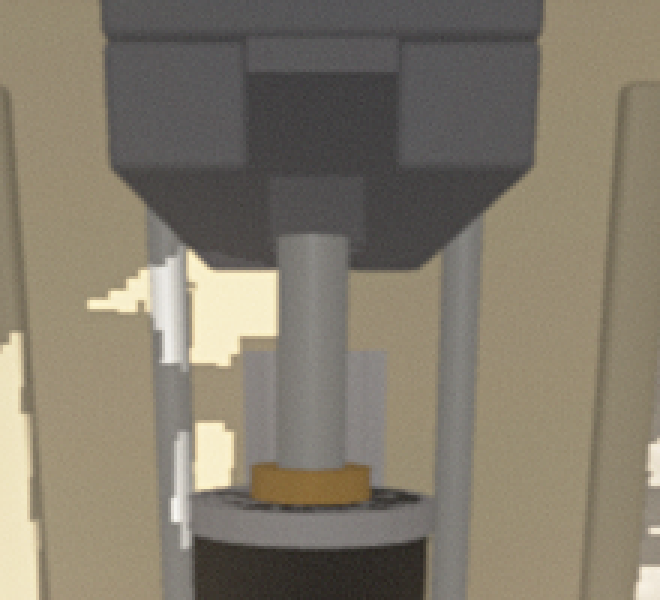

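The pin is now centred on the slot (pin x 520.4, slot centre about 521), and the end wall is about 13 mm ahead. Advancing.

```bash
python3 -m inch '-1 .003 .0006 0 0 0 0;-1 .003 0 0 0 0 0;-1 .003 0 0 0 0 0;-1 .001 0 0 0 0 0;-1 0 0 0 0 0 0;-1 0 0 0 0 0 0'
for i in 1 2 3 4 5; do python3 -m inch '-1 .001 0 0 0 0 0;-1 0 0 0 0 0 0' | egrep 'pos|force'; done
```

```text
clock: 10.15
tool_pos: [0.5233, 0.2592, 0.1077]
eef_rot: [0.695, 0.719, -0.0, -0.0]
contact_force: [0.6, -0.9, -2.2]
opening: 0.341
finger_force: 50.0
tool_pos: [0.5234, 0.2601, 0.1077]
contact_force: [0.1, -0.4, -2.1]
finger_force: 50.0
tool_pos: [0.5233, 0.2612, 0.1077]
contact_force: [-0.6, -0.2, -1.5]
finger_force: 50.0
tool_pos: [0.5233, 0.2623, 0.1077]
contact_force: [0.2, 0.2, -2.2]
finger_force: 50.0
tool_pos: [0.5233, 0.2626, 0.1076]
contact_force: [0.9, -0.9, -1.2]
finger_force: 50.0
tool_pos: [0.5232, 0.2626, 0.1076]
contact_force: [-0.6, -3.3, -1.3]
finger_force: 50.0
```

Contact is at TCP y = 0.2626 (s = −7), which matches vision. To clear the short cheek I need s ≈ +9.5, so TCP y ≈ 0.279.

```bash
python3 -m inch '-1 .001 0 0 0 0 0;-1 .001 0 0 0 0 0;-1 .001 0 0 0 0 0;-1 .001 0 0 0 0 0;-1 .001 0 0 0 0 0;-1 .001 0 0 0 0 0;-1 .001 0 0 0 0 0;-1 .001 0 0 0 0 0;-1 .001 0 0 0 0 0;-1 .001 0 0 0 0 0;-1 .001 0 0 0 0 0;-1 0 0 0 0 0 0;-1 0 0 0 0 0 0'| egrep 'pos|force'
python3 -m inch '-1 .001 0 0 0 0 0;-1 .001 0 0 0 0 0;-1 0 0 0 0 0 0;-1 0 0 0 0 0 0'| egrep 'pos|force'
```

```text
tool_pos: [0.5229, 0.2727, 0.1075]
contact_force: [0.3, -7.1, -3.1]
finger_force: 50.0
tool_pos: [0.5228, 0.2743, 0.1075]
contact_force: [0.2, -7.9, -2.8]
finger_force: 50.0
```

```bash
python3 -m inch '-1 .001 0 0 0 0 0;-1 .001 0 0 0 0 0;-1 .001 0 0 0 0 0;-1 .001 0 0 0 0 0;-1 .001 0 0 0 0 0;-1 0 0 0 0 0 0;-1 0 0 0 0 0 0;-1 0 0 0 0 0 0'| egrep 'pos|force'
python3 - <<'E'
from plant import *
from h import *
m=camera_model('top')
out=[]
p,d=snapshot('top');w=cloud(d,m['intrinsics'],m['view']);out.append(cv2.resize(p[150:230,105:225],(600,400),interpolation=2))
m=camera_model('wrist');p,d=snapshot('wrist');w=cloud(d,m['intrinsics'],m['view'])
np.savez('pics/w5.npz',p=p,d=d,**{k:np.array(v) for k,v in m.items()})
r=w[:,284];k=(r[:,2]>.09)&(r[:,2]<.135);print([(v,f'{r[v,1]*1000:.1f},{r[v,2]*1000:.0f}') for v in range(0,260,8)])
p,d=snapshot('side');out.append(cv2.resize(p[110:200,200:300],(600,540),interpolation=2))
cv2.imwrite('pics/side5.png',out[1][:,:,::-1])
E
```

```text
tool_pos: [0.5227, 0.2784, 0.1074]
contact_force: [1.9, -9.6, -1.2]
finger_force: 50.0
[(0, '425.1,-0'), (8, '420.2,1'), (16, '415.6,1'), (24, '410.8,1'), (32, '405.7,2'), (40, '401.1,1'), (48, '390.5,30'), (56, '386.0,30'), (64, '381.7,30'), (72, '376.9,32'), (80, '372.5,31'), (88, '358.2,135'), (96, '355.8,136'), (104, '353.5,134'), (112, '351.0,136'), (120, '348.6,136'), (128, '345.8,119'), (136, '342.8,118'), (144, '339.9,119'), (152, '336.9,118'), (160, '334.3,123'), (168, '331.3,122'), (176, '329.6,130'), (184, '326.7,130'), (192, '323.8,130'), (200, '320.8,130'), (208, '318.0,131'), (216, '314.6,129'), (224, '311.6,130'), (232, '308.3,129'), (240, '305.6,130'), (248, '301.9,129'), (256, '298.5,129')]
```

View pics/side5.png

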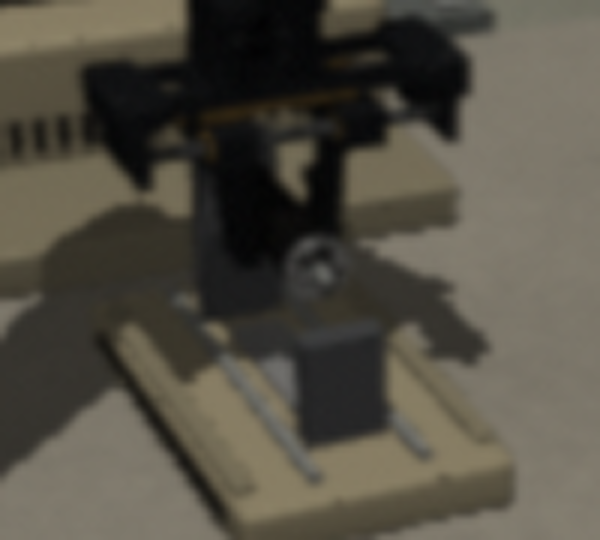

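The side view shows the plain end standing clear above and inside the short cheek. The rim-to-wall distance of about 16 mm and the 9.6 N force both indicate s ≈ 9. I'll advance 1 mm more, then lower in two stages.

```bash
python3 -m inch '-1 .001 0 0 0 0 0;-1 0 0 0 0 0 0;-1 0 0 .004 0 0 0;-1 0 0 .004 0 0 0;-1 0 0 .004 0 0 0;-1 0 0 .002 0 0 0;-1 0 0 0 0 0 0;-1 0 0 0 0 0 0'| egrep 'pos|rot|force'
```

```text
tool_pos: [0.5228, 0.2793, 0.0936]
eef_rot: [0.697, 0.717, -0.002, 0.001]
contact_force: [-1.0, -10.0, 1.3]
finger_force: 50.0
```

```bash
python3 -m inch '-1 0 0 .003 0 0 0;-1 0 0 .003 0 0 0;-1 0 0 .003 0 0 0;-1 0 0 0 0 0 0'| egrep 'pos|rot|force'
python3 -m inch '-1 0 0 .002 0 0 0;-1 0 0 0 0 0 0'| egrep 'pos|rot|force'
```

```text
tool_pos: [0.5229, 0.2793, 0.0844]
eef_rot: [0.697, 0.717, -0.002, 0.001]
contact_force: [-0.0, -8.9, 1.3]
finger_force: 50.0
tool_pos: [0.523, 0.2793, 0.0826]
eef_rot: [0.697, 0.717, -0.002, 0.001]
contact_force: [0.3, -9.6, 0.8]
finger_force: 50.0
```

The plain pin is now below the short cheek's top with no vertical contact. Continuing down to seat height.

```bash
python3 -m inch '-1 0 0 .003 0 0 0;-1 0 0 .003 0 0 0;-1 0 0 .002 0 0 0;-1 0 0 .002 0 0 0;-1 0 0 0 0 0 0;-1 0 0 0 0 0 0'| egrep 'pos|rot|force'
python3 -m inch '-1 0 0 .001 0 0 0;-1 0 0 .001 0 0 0;-1 0 0 0 0 0 0'| egrep 'pos|rot|force'
```

```text
tool_pos: [0.5229, 0.2793, 0.0725]
eef_rot: [0.697, 0.717, -0.002, 0.001]
contact_force: [0.4, -9.8, -0.4]
finger_force: 50.0
tool_pos: [0.5228, 0.2794, 0.0706]
eef_rot: [0.697, 0.717, -0.002, 0.001]
contact_force: [0.6, -10.5, 0.2]
finger_force: 50.0
```

```bash
python3 -m inch '-1 0 0 .001 0 0 0;-1 0 0 0 0 0 0;-1 0 0 0 0 0 0'| egrep 'pos|rot|force'
python3 - <<'E'
from plant import *
from h import *
m=camera_model('wrist');p,d=snapshot('wrist');w=cloud(d,m['intrinsics'],m['view'])
for v in range(120,260,6):
  r=w[v,262:308];z=r[:,2];print(v,f'{np.nanmedian(r[20:28,1])*1000:.1f} top {np.nanmedian(z[20:28])*1000:.1f}')
E
```

```text
tool_pos: [0.5229, 0.2794, 0.0697]
eef_rot: [0.697, 0.717, -0.002, 0.001]
contact_force: [0.3, -9.2, -0.5]
finger_force: 50.0
120 349.5 top 135.9
126 348.3 top 135.5
132 345.5 top 83.9
138 343.4 top 84.0
144 341.2 top 83.5
150 339.0 top 83.7
156 336.8 top 83.6
162 335.0 top 86.9
168 332.7 top 86.8
174 331.4 top 92.0
180 329.7 top 95.1
186 327.6 top 95.0
192 325.3 top 94.4
198 323.1 top 94.2
204 320.8 top 93.9
210 318.8 top 94.4
216 316.4 top 94.1
222 314.0 top 93.7
228 311.6 top 93.5
234 309.4 top 93.7
240 307.0 top 93.5
246 304.6 top 93.6
252 302.0 top 93.2
258 299.7 top 93.5
```

```bash
for i in 1 2; do python3 -m inch '-1 0 0 .001 0 0 0;-1 0 0 0 0 0 0;-1 0 0 0 0 0 0'| egrep 'pos|rot|_force'; done
```

```text
tool_pos: [0.5229, 0.2798, 0.0686]
eef_rot: [0.697, 0.718, -0.002, 0.001]
contact_force: [0.8, -9.9, -0.4]
finger_force: 50.0
tool_pos: [0.5229, 0.2799, 0.0677]
eef_rot: [0.696, 0.718, -0.002, 0.001]
contact_force: [-0.1, -8.0, 0.5]
finger_force: 50.0
```

The force dropped to 8 N and y jumped forward, so the sprung pin has popped into the cup. Easing back.

```bash
python3 -m inch '-1 -.001 0 0 0 0 0;-1 -.001 0 0 0 0 0;-1 -.001 0 0 0 0 0;-1 0 0 0 0 0 0;-1 0 0 0 0 0 0'| egrep 'pos|rot|_force'
python3 -m inch '-1 -.001 0 0 0 0 0;-1 -.001 0 0 0 0 0;-1 0 0 0 0 0 0;-1 0 0 0 0 0 0'| egrep 'pos|_force'
python3 -m inch '-1 -.001 0 0 0 0 0;-1 -.001 0 0 0 0 0;-1 0 0 0 0 0 0;-1 0 0 0 0 0 0'| egrep 'pos|_force'
```

```text
tool_pos: [0.5229, 0.2776, 0.0678]
eef_rot: [0.696, 0.718, -0.001, 0.001]
contact_force: [0.2, -8.4, -0.6]
finger_force: 50.0
tool_pos: [0.523, 0.2774, 0.0678]
contact_force: [0.0, -5.2, -0.6]
finger_force: 50.0
tool_pos: [0.523, 0.2771, 0.0678]
contact_force: [0.7, -0.9, -2.7]
finger_force: 50.0
```

It is blocked at s ≈ 7.8, so the plain pin is on the face or chamfer of the short cheek. It may be off in height through pitch in the grip, or off in x. I'll measure the roller's pitch and line against the free-hanging baseline.

Run:
```python
from plant import *
from h import *
s=get_state();print(s['tool_pos'],s['eef_rot'],s['contact_force'],s['moment'],s['clock'])
m=camera_model('wrist');p,d=snapshot('wrist')
np.savez('pics/w6.npz',p=p,d=d,**{k:np.array(v) for k,v in m.items()})
for n in ('w4','w5','w6'):
    f=np.load(f'pics/{n}.npz');w=cloud(f['d'],f['intrinsics'],f['view'])
    zs=dict(w4=.128,w5=.1285,w6=.092)[n]
    body=[];pin=[]
    for v in range(90,262):
        r=w[v,225:340];c=r[(abs(r[:,2]-zs)<.006)]
        # crest via circle-fit: lateral mid and top z
        if len(c)>55: 
            x0=(c[:,0].max()+c[:,0].min())/2
            k=abs(c[:,0]-x0)<.006; body.append([c[:,1].mean(),x0,np.median(c[k,2])])
        g=r[abs(r[:,2]-(zs-.0115))<.005];g=g[abs(g[:,0]-np.median(g[:,0]))<.006] if len(g) else g
        if 12<len(g)<35: pin.append([g[:,1].mean(),(g[:,0].max()+g[:,0].min())/2,np.percentile(g[:,2],80)])
    for nm,a in(('body',np.array(body)),('pin',np.array(pin))):
        if len(a)<8: print(n,nm,len(a));continue
        px=np.polyfit(a[:,0],a[:,1],1);pz=np.polyfit(a[:,0],a[:,2],1);yc=a[:,0].mean()
        print(n,nm,len(a),'y',a[:,0].min().round(4),a[:,0].max().round(4),'x',np.polyval(px,yc).round(4),'slope',px[0].round(4),'z',np.polyval(pz,yc).round(4),'slope',pz[0].round(4))
f=np.load('pics/top0.npz');w=cloud(f['d'],f['intrinsics'],f['view']);q=w.reshape(-1,3)
for y0,y1,z0,z1 in((.19,.21,.083,.1),(.33,.365,.128,.145)):
    a=q[(abs(q[:,0]-.522)<.04)&(q[:,1]>y0)&(q[:,1]<y1)&(q[:,2]>z0)&(q[:,2]<z1)];print(len(a),np.percentile(a[:,0],[1,50,99]),np.percentile(a[:,1],[1,50,99]),rect(a))
```

```text
[0.523  0.2771 0.0678] [ 0.6954  0.7186  0.0008 -0.0003] [ 0.7295 -0.9039 -2.749 ] [-0.237  -0.0857 -0.1248] 17.0167
w4 body 94 y 0.2667 0.3025 x 0.5215 slope -0.0254 z 0.1298 slope -0.009
w4 pin 76 y 0.3027 0.3304 x 0.5206 slope -0.0009 z 0.1192 slope -0.0536
w5 body 93 y 0.2958 0.3311 x 0.5214 slope -0.0251 z 0.1296 slope -0.0072
w5 pin 45 y 0.3312 0.3472 x 0.5207 slope 0.0185 z 0.1195 slope -0.1849
w6 body 91 y 0.295 0.3294 x 0.5216 slope -0.0223 z 0.0915 slope 0.0346
w6 pin 51 y 0.3295 0.3473 x 0.521 slope -0.032 z 0.0824 slope -0.1617
117 [0.5041 0.5248 0.5469] [0.1921 0.2002 0.2085] (array([526.2063, 200.4204]), array([44.7648, 16.6844]), 1.9829483032226562)
169 [0.4989 0.5201 0.5433] [0.3392 0.3509 0.3625] (array([521.0538, 351.166 ]), array([45.1438, 23.4932]), 2.192641258239746)
```

The roller has pitched 2.4° in the grip, sprung end up, so the plain end sits about 4–5 mm low. I'll press forward again, pitch the tool back level, raise it a little and re-measure.

```bash
cat > fit.py <<'E'
from plant import *
from h import *
s=get_state();print(s['tool_pos'],s['eef_rot'],s['contact_force'],s['moment'],s['clock'])
m=camera_model('wrist');p,d=snapshot('wrist');w=cloud(d,m['intrinsics'],m['view']);b=[]
for v in range(160,262):
    r=w[v,225:340];c=r[(r[:,2]>.083)&(r[:,2]<.1)]
    if len(c)>55:
        x0=(c[:,0].max()+c[:,0].min())/2;k=abs(c[:,0]-x0)<.006;b.append([c[:,1].mean(),x0,np.median(c[k,2])])
a=np.array(b);px=np.polyfit(a[:,0],a[:,1],1);pz=np.polyfit(a[:,0],a[:,2],1);yc=a[:,0].mean()
sl=pz[0]+.008;ym=s['tool_pos'][1];zm=np.polyval(pz,yc)-sl*(yc-ym)-.016
print('pitch',sl.round(4),'rim',a[:,0].max().round(4),'axis z mid',zm.round(4),'plain',(zm-.069*sl).round(4),'spring',(zm+.08*sl).round(4),'x at plain',(np.polyval(px,yc)+px[0]*(ym-.069-yc)).round(4),'xslope',px[0].round(4))
E
python3 -m inch '-1 .001 0 0 0 0 0;-1 .002 0 0 0 0 0;-1 .002 0 0 0 0 0;-1 .002 0 0 0 0 0;-1 0 0 0 0 0 0;-1 0 0 -.001 0 -.021 0;-1 0 0 -.001 0 -.021 0;-1 0 0 0 0 0 0;-1 0 0 0 0 0 0' 60 | egrep 'pos|_force'; python3 fit.py
```

```text
tool_pos: [0.5228, 0.2797, 0.0698]
contact_force: [2.2, -9.3, -0.4]
finger_force: 60.0
[0.5228 0.2797 0.0698] [ 0.696   0.7177 -0.0167  0.0167] [ 2.2499 -9.3318 -0.4158] [-1.6274 -0.0896 -0.0041] 17.8167
pitch -0.0084 rim 0.3328 axis z mid 0.076 plain 0.0766 spring 0.0753 x at plain 0.5228 xslope -0.0125
```

The roller is now level: plain end at 76.6 mm, mid at 76.0 mm. Easing back with a 0.5 mm x trim.

```bash
python3 -m inch '-1 -.001 .0005 0 0 0 0;-1 -.001 0 0 0 0 0;-1 -.001 0 0 0 0 0;-1 0 0 0 0 0 0;-1 0 0 0 0 0 0'| egrep 'pos|_force'
python3 -m inch '-1 -.001 0 0 0 0 0;-1 -.001 0 0 0 0 0;-1 0 0 0 0 0 0;-1 0 0 0 0 0 0'| egrep 'pos|_force'
python3 -m inch '-1 -.001 0 0 0 0 0;-1 -.001 0 0 0 0 0;-1 0 0 0 0 0 0;-1 0 0 0 0 0 0'| egrep 'pos|_force'
```

```text
tool_pos: [0.523, 0.2767, 0.0698]
contact_force: [0.6, -7.9, 0.3]
finger_force: 60.0
tool_pos: [0.523, 0.2751, 0.0699]
contact_force: [0.3, -7.0, 1.0]
finger_force: 60.0
tool_pos: [0.5231, 0.2734, 0.07]
contact_force: [-0.8, -6.5, 0.8]
finger_force: 60.0
```

The plain pin is entering the cup and the force is falling along the spring line. Continuing until it reaches the bottom.

```bash
for i in 1 2 3; do python3 -m inch '-1 -.001 0 0 0 0 0;-1 -.001 0 0 0 0 0;-1 0 0 0 0 0 0;-1 0 0 0 0 0 0'| egrep 'pos|_force';done; python3 fit.py
```

```text
tool_pos: [0.5232, 0.2718, 0.07]
contact_force: [-0.2, -6.0, -0.3]
finger_force: 60.0
tool_pos: [0.5232, 0.2702, 0.0701]
contact_force: [-0.0, -5.9, -0.9]
finger_force: 60.0
tool_pos: [0.5233, 0.2694, 0.0702]
contact_force: [0.6, -5.2, -0.8]
finger_force: 60.0
[0.5233 0.2694 0.0702] [ 0.6955  0.7182 -0.0152  0.0152] [ 0.6352 -5.1629 -0.8335] [-0.9084  0.0576 -0.0615] 19.95
pitch -0.0164 rim 0.3226 axis z mid 0.0763 plain 0.0775 spring 0.075 x at plain 0.5245 xslope -0.0251
```

```bash
for i in 1 2; do python3 -m inch '-1 -.001 0 0 0 0 0;-1 0 0 0 0 0 0;-1 0 0 0 0 0 0'| egrep 'pos|_force';done
```

```text
tool_pos: [0.5233, 0.2693, 0.0702]
contact_force: [-0.4, -4.1, -2.3]
finger_force: 60.0
tool_pos: [0.5233, 0.2692, 0.0702]
contact_force: [-1.4, -1.0, -3.5]
finger_force: 60.0
```

It has bottomed: y has stopped and the force is being taken up by the cup. I'll settle it down about 1 mm, level it, then let go.

```bash
python3 -m inch '-1 0 0 .0005 0 .008 0;-1 0 0 .0006 0 .008 0;-1 0 0 0 0 0 0;-1 0 0 0 0 0 0'| egrep 'pos|_force'; python3 fit.py
```

```text
tool_pos: [0.5235, 0.2692, 0.0697]
contact_force: [-1.9, 1.2, 4.0]
finger_force: 59.9
[0.5235 0.2692 0.0697] [ 0.6952  0.7187 -0.0083  0.0087] [-1.9429  1.2414  4.0469] [0.2945 0.5656 0.0459] 20.8333
pitch -0.0098 rim 0.3223 axis z mid 0.0757 plain 0.0764 spring 0.075 x at plain 0.5247 xslope -0.0265
```

```bash
python3 -m inch '-.25 0 0 0 0 0 0;-.15 0 0 0 0 0 0;0 0 0 0 0 0 0;.3 0 0 0 0 0 0;.6 0 0 0 0 0 0;.6 0 0 0 0 0 0;.6 0 0 0 0 0 0;.6 0 0 0 0 0 0;.6 0 0 0 0 0 0'| egrep 'pos|_force|open'; python3 fit.py
```

```text
tool_pos: [0.5236, 0.268, 0.0692]
contact_force: [-0.1, 0.6, 0.5]
opening: 0.799
finger_force: 0.0
[0.5236 0.268  0.0692] [ 0.6955  0.7184 -0.009   0.0093] [-0.1207  0.5835  0.5052] [-0.0732  0.0345  0.0361] 21.6333
pitch -0.0089 rim 0.3224 axis z mid 0.0757 plain 0.0764 spring 0.075 x at plain 0.5247 xslope -0.0262
```

```bash
python3 -m inch '.6 0 0 -.01 0 0 0;.6 0 0 -.02 0 0 0;.6 0 0 -.03 0 0 0;.6 0 0 -.03 0 0 0;.6 0 0 -.03 0 0 0;.6 0 0 -.03 0 0 0;.6 -.03 0 0 0 0 0;.6 -.03 0 0 0 0 0;.6 -.03 0 0 0 0 0;.6 -.03 0 0 0 0 0;.6 -.03 0 0 0 0 0;.6 0 0 0 0 0 0'|grep -E 'pos|clock'
python3 - <<'E'
from plant import *
from h import *
m=camera_model('wrist');p,d=snapshot('wrist');w=cloud(d,m['intrinsics'],m['view']);q=w.reshape(-1,3)
b=q[(abs(q[:,0]-.523)<.02)&(q[:,1]>.215)&(q[:,1]<.32)&(q[:,2]>.08)&(q[:,2]<.1)]
for y in np.arange(.21,.335,.01):
    k=b[(b[:,1]>y)&(b[:,1]<y+.01)]
    if len(k)>20: print(y.round(3),len(k),np.percentile(k[:,2],90).round(4),k[:,0].mean().round(4))
im=cv2.resize(p,(700,525));cv2.imwrite('pics/w9.png',im[:,:,::-1])
E
```

```text
clock: 22.68
tool_pos: [0.5285, 0.1137, 0.2244]
0.21 268 0.0934 0.5243
0.22 559 0.0932 0.5237
0.23 586 0.093 0.5236
0.24 591 0.0929 0.5234
0.25 626 0.0929 0.5231
0.26 307 0.0925 0.5233
```

View pics/w9.png

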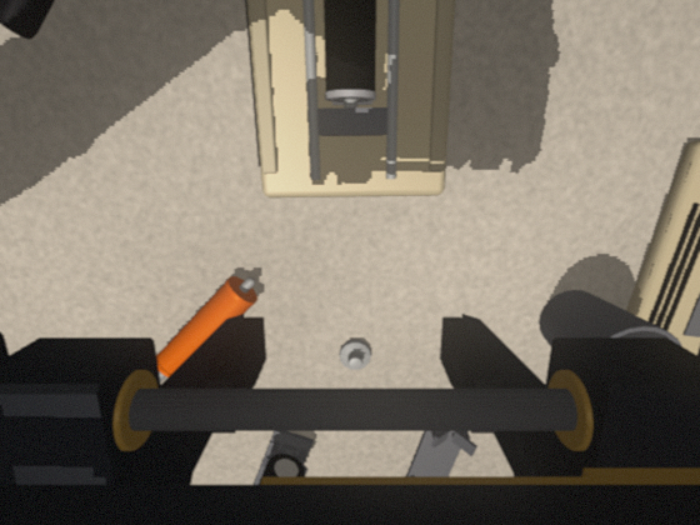

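The roller lies between the cheeks, with its plain pin entering the short cheek (about (350,105)). I'll check the rim-to-cheek gap, which should be 6 mm, by depth.

Run:
```python
from plant import *
from h import *
m=camera_model('wrist');p,d=snapshot('wrist');w=cloud(d,m['intrinsics'],m['view'])
for v in range(70,112,2): print(v,[f'{w[v,u,1]*1000:.1f},{w[v,u,2]*1000:.0f}' for u in (268,281,294)])
print(get_state()['contact_force'])
```

```text
70 ['221.9,90', '221.8,93', '222.7,87']
72 ['220.4,91', '220.5,92', '221.2,88']
74 ['219.1,90', '219.0,93', '219.5,91']
76 ['217.6,90', '217.6,93', '218.3,89']
78 ['216.2,90', '216.0,95', '216.8,89']
80 ['214.8,90', '214.8,93', '215.3,90']
82 ['213.3,90', '213.2,95', '213.9,90']
84 ['212.2,86', '212.5,86', '212.9,85']
86 ['212.0,70', '211.4,81', '212.6,69']
88 ['212.8,35', '209.8,83', '213.4,35']
90 ['211.2,32', '208.3,82', '212.0,30']
92 ['206.1,89', '206.4,90', '206.6,90']
94 ['204.6,90', '204.9,90', '205.1,90']
96 ['203.2,90', '203.4,89', '203.7,90']
98 ['201.7,90', '202.0,90', '202.3,89']
100 ['200.2,90', '200.5,89', '200.7,90']
102 ['198.7,90', '199.0,90', '199.2,90']
104 ['197.2,88', '197.5,89', '197.7,91']
106 ['195.7,90', '196.0,90', '196.2,90']
108 ['194.2,90', '194.5,89', '194.7,90']
110 ['192.7,89', '193.0,89', '193.2,89']
[ 0.3192 -0.4205  0.03  ]
```

The rim-to-cheek gap is 5.5–6 mm, as it should be when fully home. The roller is level and rested on its supports when I let go, and the gripper is well clear. Handing in.

```bash
python3 -c "
from plant import r
print(r.finish_job())"
```

```text
the job is handed in; nothing more can be done
None
```

The feed roller is fitted in the laminator with its plain pin home in the cup (rim-to-cheek gap about 6 mm), released and handed in at about 23 s. On the way I touched the tall cheek beside its slot (about 5 N) and the short cheek's face (about 8 N) before correcting, and the roller may sit up to about 1 mm high (near the limit of what the camera can resolve).

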